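# Drop the raised bench dog into its square socket

### The arm

A 6-joint arm with a two-finger parallel gripper is mounted at the origin on the work surface; the furniture and walls round the work are solid. World frame = base frame: x ahead of the robot, y to its left, z up, the work surface at z = 0. Lengths are in m, angles in rad, forces in N, time in s.
With the tool pointing down it reaches from about 0.275 to 0.825 m from the base axis. Payload 4.9 kg.
Tool frame: the origin (TCP) lies at the very end of the fingers, on their centre line; the grasp point (between the pads) lies r.grip_point_offset behind it (r.grip_point_offset is the distance from the TCP to the grasp point, in m); z points along the fingers, y is the line along which they close (so a half turn about z gives the same grasp; the last joint's range is limited). The gripper opens to 85 mm and grips with 20 to 120 N. Pads are 22 mm wide; open, the fingers measure 114 mm over their backs; the gripper's body (76 mm by 85 mm) begins 54 mm behind the grasp point. The pads swing forward as they close: fully open they stand 13 mm farther back than shut.
Start: joints at [1.047, 0.326, -0.193, 1.052, 0, 1.437], TCP at [0.209, 0.509, 0.231] pointing down, gripper open.
Joint ranges: [-2.65, 2.65], [-0.97, 1.79], [-1.3, 1.35], [-1.93, 2.1], [-1.47, 1.37], [-3.14, 3.14]. Speed limits (rad/s): [2.57, 2.57, 3.14, 3.14, 3.14, 3.14].

### API

Orientations are given as a unit quaternion [x, y, z, w].
In Python, from station import r gives the robot as it stands.
- The arm moves only by the tool move_arm, never from a script. Its argument "targets" is a list of rows, each a list of 7 numbers: the turn, a rotation vector about the tool's x, y, z in degrees, then the shift along the tool's x, y, z in m, then the opening, from -1 (shut) to 1 (fully open). A call has 1 to 20 rows; each row shifts and turns the commanded pose from where the row before left it, along the tool's axes as they then stand; what a row does not reach is not made up. A row lasts 1/8 s, in which the tool goes at most 62.5 mm and 10.7 degrees, less where a joint would pass 70% of its speed; a pose out of reach is approached as far as the arm can. A call is refused whole if a number of a shift passes 0.0625 or a number of a turn 10.7, either way. A call with a gripper value outside its range is refused whole. The fingers move at their own pace and stop on an object; "force" is the grip in N (left out, the last holds). Time passes only in rows, so rows that do not move let the fingers close. It gives the time, the measured TCP pose, the force, the opening and the grip force at its end, in the units of the state.
- r.state(): the state, without advancing time (a new reading comes with each control period).
- r.read_camera(name): name is "scene" or "top" or "wrist"; returns (picture, depth): 480x640x3 uint8, red, green, blue; 480x640 float32, m along the optical axis (not along the pixel's ray), 0 where there is no reading.
- r.camera_info(name): a dict with "camera_matrix" (3x3 intrinsics, pixels), "eye" and "orientation" of the camera in the world; the wrist camera has in their place "hand_eye" (4x4, takes a point from camera to tool coordinates, whose origin is the TCP and whose axes are the flange's). Camera axes: x right, y up, looking along -z (the intrinsics and any distortion apply to the point x, -y, -z); pixel columns grow to the right and rows downward; lengths in m; the calibration is good to about 2 mm. A picture is of the moment at which its call begins: read the wrist's pose just before it. camera_info takes no time and is no camera call.
- r.close_job(): hands the job in; it is judged then, once.
Trained networks look in the newest picture that a camera, given by its name, has taken for a name from the list of things; names that differ only in an ending like _2 or _b are one class to them, and where a whole thing is asked for, a point or a joint stands for the part that bears it (a point fixed in the world has none). Each returns a list of dicts, best first, with "conf" (0 to 1); they miss things now and then, are a little off and sometimes report something else, mostly with a low value. They report only what shows in the picture. A call takes as long as a camera call. They do not tell look-alikes from the thing itself.
- r.spot_in(camera, target): "box" ([left, top, right, bottom] in pixels, round what is visible of it).
- r.spot_point(camera, target): "pixel" ([row, column] in pixels: a listed point, or the origin of a listed thing).
The state is a dict: "time_s": time; "joint_positions": joint angles; "qvel": joint speeds; "tau": joint torques, N m; "tool_pos": TCP position; "eef_rot": TCP orientation; "force": force on the tool from outside, world axes, zero at the start; "torque": the same for the moment, N m; "grip_width": opening from 0.0 (shut) to 1.0 (fully open); "grasp_force": force on a finger pad.
Only numpy, scipy, OpenCV 4.12 (cv2) and the standard library are available. Lean on these libraries where they do the work, as an engineer would, in place of code of your own. Each camera call takes 0.05 s, during which the arm holds its last target. There are 200 camera calls.

### The job

On the bench-dog board one wooden dog, the one with the red collar, is still standing high because its square shank is turned askew on the square socket. Without pulling it out of its round guide hole, grip its head from above and turn it while pressing lightly until it drops in, so that its collar lies flat on the board; then let go. Leave the blue-collared dog, which is already home, as it is.

Things in the scene. Friction and masses are not known exactly. Their poses are not given: they have to be found in the camera images.
- dog_board: ply-topped wooden board 120 x 270 x 60 mm (own x, y, z), screwed down. Origin: centre of underside, z up. Two holes at own y = +70 and -70 mm: a round guide bore 54.6 mm wide in the top 20 mm, below it a square socket 43 mm wide, 32 mm deep, sides along the board's edges. The red dog stands on either hole, the blue one in the other.
- dog_raised: RED-collared dog, 0.25 kg. Origin: centre of collar underside, z up. Below: square shank 36 mm, 45 mm long, sides along own x, y. Above: collar 68 mm round, 10 thick, then head 24 (x) by 56 (y) by 36 high. Starts with shank end on the socket's rim, collar 25 mm above the board, 28 to 62 deg askew; sinks 25 mm if within about 10 deg of square (any quarter turn).
- dog_home: the same dog with a BLUE collar, already home in the other hole with its collar lying on the board's top; leave it. Origin and axes as for the red one.
Not all that is in view belongs to the job. Leave any yellow look-alike of the dog_raised alone.

How it is judged:
By the outcome, as a careful person would: the job done as asked, in the order asked, and still so for the second after the job is handed in, with the robot touching nothing.
It also fails if it takes over 38 s, if anything falls off the work surface, if the arm or the gripper's body presses on something with over 40 N, if the wrist force passes 120 N, or if a joint passes its speed limit or range.

## Working session

There is one attempt and no reset: what is moved stays moved. The work goes in short steps, Python scripts to look and compute and a tool call to move; the robot and the scene stay as the last step left them, time stands still between calls to the robot, and variables do not carry over. Pictures are saved under pics/ and viewed, at most 10 in all, crops included, and the job is handed in when it is done.

Besides the shell and the picture viewer there is one more tool, called after ">>>" as name(argument=value, ...) on one line, values as JSON. move_arm: Moves the arm, as the interface text tells. Its arguments: {"type":"object","properties":{"targets":{"type":"array","items":{"type":"array","items":{"type":"number"}}},"force":{"type":"number"}},"required":["targets"]}

```bash
mkdir -p pics; ls; python3 - <<'E'
from station import r
import cv2,numpy as np
s=r.state();print(s['tool_pos'],s['eef_rot'],s['time_s'],r.grip_point_offset)
for c in('scene','top'):
    p,d=r.read_camera(c);cv2.imwrite(f'pics/{c}0.png',p[:,:,::-1]);np.save(f'pics/{c}0d.npy',d);np.save(f'pics/{c}0.npy',p)
    print(r.camera_info(c)); print(r.spot_in(c,'dog_raised'),r.spot_in(c,'dog_home'))
print(r.camera_info('wrist'))
a=[cv2.imread(f'pics/{c}0.png') for c in('scene','top')]
E
```

```text
pics
[0.20867466 0.5082399  0.23050512] [ 1.93639463e-01  9.81072377e-01 -8.15590385e-04 -2.91586395e-04] 0.0 0.0187
{'camera_matrix': array([[569.20967531,   0.        , 318.49641346],
       [  0.        , 569.20967531, 238.36961908],
       [  0.        ,   0.        ,   1.        ]]), 'eye': array([ 0.09955259, -0.60699487,  0.66210124]), 'orientation': array([ 0.36228543, -0.13774699, -0.35172231,  0.85209532])}
[{'box': [376.0, 283.7, 427.4, 350.9], 'conf': 0.61}] [{'box': [294.3, 223.3, 337.9, 272.7], 'conf': 0.78}]
{'camera_matrix': array([[453.10947952,   0.        , 308.62803116],
       [  0.        , 453.10947952, 241.23347204],
       [  0.        ,   0.        ,   1.        ]]), 'eye': array([ 0.40282767, -0.19119186,  0.92931646]), 'orientation': array([-0.03763794,  0.02701538,  0.71628441, -0.69626877])}
[{'box': [370.6, 215.2, 403.6, 248.0], 'conf': 0.7}, {'box': [218.4, 239.1, 255.2, 275.1], 'conf': 0.68}] [{'box': [289.6, 222.6, 325.6, 254.4], 'conf': 0.94}]
{'camera_matrix': array([[337.30498375,   0.        , 323.93079652],
       [  0.        , 337.30498375, 242.94953553],
       [  0.        ,   0.        ,   1.        ]]), 'hand_eye': array([[-1.08364218e-03,  9.65585577e-01,  2.60083294e-01,
         6.62435377e-02],
       [ 9.99999413e-01,  1.04409177e-03,  2.90220822e-04,
        -4.43015675e-04],
       [ 8.68221451e-06,  2.60083455e-01, -9.65586141e-01,
        -1.42762665e-01],
       [ 0.00000000e+00,  0.00000000e+00,  0.00000000e+00,
         1.00000000e+00]])}
```

View pics/scene0.png

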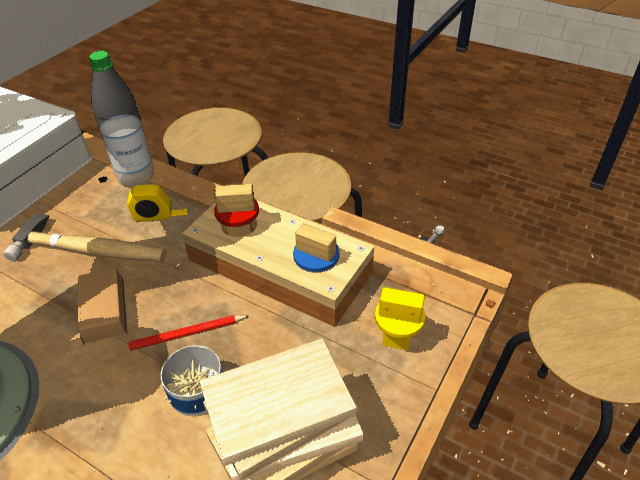

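View pics/top0.png

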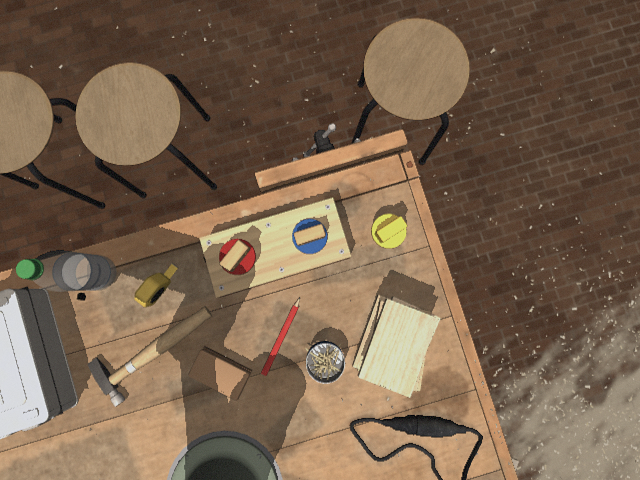

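Candidates: the red-collared dog (scene 237,205; top 237,256), the blue dog, already home (scene 316,248; top 310,236), and the yellow look-alike (scene 400,315; top 389,231). I choose the red one. I'll measure it next and check it in a crop.

```bash
cat > h.py <<'E'
import numpy as np,cv2
from scipy.spatial.transform import Rotation as R
def cloud(d,K,T):
    v,u=np.mgrid[:480,:640]
    P=np.stack([(u-K[0,2])/K[0,0]*d,-(v-K[1,2])/K[1,1]*d,-d],-1)
    return P@T[:3,:3].T+T[:3,3]
def pose(p,q):
    T=np.eye(4);T[:3,:3]=R.from_quat(q).as_matrix();T[:3,3]=p;return T
def rect(xy):
    (c,s,a)=cv2.minAreaRect((xy*1000).astype(np.float32))
    if s[0]<s[1]: a+=90; s=s[::-1]
    return np.round(c,1),np.round(s,1),round((a+90)%180-90,1)  # angle of long side
E
python3 - <<'E'
from h import *
from station import r
p=np.load('pics/top0.npy');d=np.load('pics/top0d.npy');i=r.camera_info('top')
W=cloud(d,i['camera_matrix'],pose(i['eye'],i['orientation']))
hsv=cv2.cvtColor(p,cv2.COLOR_RGB2HSV)
win={'red':(232,282,212,264),'blue':(212,262,285,335)}
C={}
for n,(a,b,c,e) in win.items():
    w=W[a:b,c:e].reshape(-1,3);z=w[:,2];zt=np.percentile(z[d[a:b,c:e].ravel()>0],97)
    m=z>zt-.008; print(n,'top z',zt,m.sum(),rect(w[m,:2]))
    H=hsv[a:b,c:e].reshape(-1,3); k=(H[:,1]>170)&(H[:,2]>90)&((H[:,0]<6)|(H[:,0]>172) if n=='red' else (H[:,0]>100)&(H[:,0]<130))
    print(' collar z',np.median(z[k]),cv2.minEnclosingCircle((w[k,:2]*1000).astype(np.float32)))
w=W[190:300,195:360].reshape(-1,3);z=w[:,2]
m=(z>.052)&(z<.068);print('board',np.median(z[m]),rect(w[m,:2]))
cv2.imwrite('pics/crop.png',cv2.resize(p[185:310,190:415,::-1],None,fx=3,fy=3))
E
```

```text
red top z 0.13310393973946855 443 (array([ 420.3, -104.7]), array([166.8,  57.6]), 59.5)
 collar z 0.09619037068512432 ((434.5412292480469, -103.02713012695312), 93.6951904296875)
blue top z 0.10804037916346798 415 (array([ 455.4, -192. ]), array([100.2,  55.7]), 16.8)
 collar z 0.07089060648064427 ((493.3958435058594, -181.4321746826172), 31.539226531982422)
board 0.06107209750748854 (array([ 473.6, -113. ]), array([270.5, 120.6]), -74.7)
```

View pics/crop.png

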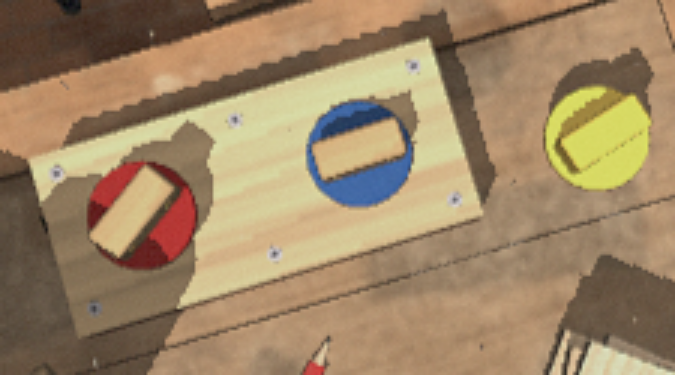

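The crop shows the red collar around crop (140,215), with its head askew and a shadow gap under it. The blue one at (358,152) is square and home, and the yellow one at (600,138) stands off the board.

```bash
python3 - <<'E'
from h import *
from station import r
p=np.load('pics/top0.npy');d=np.load('pics/top0d.npy');i=r.camera_info('top')
W=cloud(d,i['camera_matrix'],pose(i['eye'],i['orientation']))
for n,(c,lo,hi) in {'red':((455,-45),.124,.140),'blue':((492,-180.5),.099,.116)}.items():
    m=(d>0)&(np.hypot(W[...,0]*1000-c[0],W[...,1]*1000-c[1])<45)&(W[...,2]>lo)&(W[...,2]<hi)
    print(n,np.median(W[m][:,2]),rect(W[m][:,:2]))
m=(d>0)&(W[...,2]>.055)&(W[...,2]<.067)&(np.hypot(W[...,0]-.4736,W[...,1]+.113)<.2)
n,l,s,c=cv2.connectedComponentsWithStats(m.astype(np.uint8));k=1+s[1:,4].argmax()
print('board',rect(W[l==k][:,:2]))
s=r.state();T=pose(s['tool_pos'],s['eef_rot']);print(T.round(3))
E
```

```text
red 0.13180540213991782 (array([455.1, -45.5]), array([56.2, 24.9]), -40.0)
blue 0.10660496000596398 (array([ 491.8, -181. ]), array([55.7, 24.3]), -73.5)
board (array([ 473.6, -113. ]), array([270.5, 120.6]), -74.7)
[[-0.925  0.38  -0.     0.209]
 [ 0.38   0.925 -0.001  0.509]
 [ 0.    -0.001 -1.     0.231]
 [ 0.     0.     0.     1.   ]]
```

```bash
python3 - <<'E'
from h import *
from station import r
G={}
for c in('scene','top'):
    d=np.load(f'pics/{c}0d.npy');i=r.camera_info(c)
    W=cloud(d,i['camera_matrix'],pose(i['eye'],i['orientation']))[d>0]
    W=W[(W[:,2]>.08)&(W[:,0]>-.1)&(W[:,0]<.8)&(abs(W[:,1])<.7)]
    for p in W:
        k=(int(p[0]//.05),int(p[1]//.05));G[k]=max(G.get(k,0),p[2])
for y in range(13,-6,-1): print(f'{y*.05:.2f}',' '.join(f'{int(1000*G.get((x,y),0)):4d}' for x in range(0,16)))
E
```

```text
0.65    0    0    0    0    0    0    0    0    0    0    0    0    0    0    0    0
0.60    0    0    0    0    0    0    0    0    0    0    0    0    0    0    0    0
0.55    0    0    0    0    0    0  105  103    0    0    0    0    0    0    0    0
0.50    0    0    0    0    0    0  107  106    0    0    0    0    0    0    0    0
0.45    0    0    0    0    0    0  108  106    0    0    0    0    0    0    0    0
0.40    0    0    0    0    0  107  107  107    0    0    0    0    0    0    0    0
0.35    0    0  108  110  111  111  110  111  110    0    0    0    0    0    0    0
0.30    0    0   80  111  111  110  110  108    0    0    0    0    0    0    0    0
0.25    0    0    0  108  107    0    0    0  250  246    0    0    0    0    0    0
0.20    0    0    0    0    0    0    0  153  250  248    0    0    0    0    0    0
0.15    0    0    0    0    0    0    0    0    0    0    0    0    0    0    0    0
0.10    0    0    0    0    0    0    0    0    0    0    0    0    0    0    0    0
0.05    0    0    0    0    0    0    0    0    0    0    0    0    0    0    0    0
0.00    0  107    0    0    0    0    0    0    0    0    0    0    0    0    0    0
-0.05    0  107    0    0    0    0    0    0  136  136    0    0    0    0    0    0
-0.10    0    0    0    0    0    0    0    0  133  134    0    0    0    0    0    0
-0.15    0    0    0    0    0    0    0    0    0    0    0    0    0    0    0    0
-0.20    0    0    0    0    0    0    0    0    0  111  109    0    0    0    0    0
-0.25    0    0    0    0    0    0    0    0    0  109  109    0    0    0    0    0
```

>>> move_arm(targets=[[0,0,0,-0.0217,-0.0328,-0.0125,1],[0,0,0,-0.0217,-0.0328,-0.0125,1],[0,0,0,-0.0217,-0.0328,-0.0125,1],[0,0,0,-0.0217,-0.0328,-0.0125,1],[0,0,0,-0.0217,-0.0328,-0.0125,1],[0,0,0,-0.0217,-0.0328,-0.0125,1],[0,0,0,-0.0217,-0.0328,-0.0125,1],[0,0,0,-0.0217,-0.0328,-0.0125,1],[0,0,0,-0.0294,-0.0174,0.0189,1],[0,0,0,-0.0294,-0.0174,0.0189,1],[0,0,0,-0.0294,-0.0174,0.0189,1],[0,0,0,-0.0294,-0.0174,0.0189,1],[0,0,0,-0.0294,-0.0174,0.0189,1],[0,0,0,-0.0294,-0.0174,0.0189,1],[0,0,0,-0.0294,-0.0174,0.0189,1],[0,0,0,-0.0294,-0.0174,0.0189,1],[0,0,0,-0.0294,-0.0174,0.0189,1],[0,0,8.8,0,0,0,1],[0,0,8.8,0,0,0,1],[0,0,0,0,0,0,1]])

```text
time_s: 2.8
tool_pos: [0.4551, -0.0454, 0.1611]
eef_rot: [0.341, 0.94, -0.0, -0.0]
force: [-0.2, -0.8, 0.5]
grip_width: 1.002
grasp_force: 0.0
```

```bash
cat > w.py <<'E'
from h import *
from station import r
import sys
s=r.state();p,d=r.read_camera('wrist');i=r.camera_info('wrist')
W=cloud(d,i['camera_matrix'],pose(s['tool_pos'],s['eef_rot'])@i['hand_eye'])
lo,hi=map(float,sys.argv[1:3])
m=(d>0)&(np.hypot(W[...,0]-.455,W[...,1]+.0455)<.035)&(W[...,2]>lo)&(W[...,2]<hi)
print(m.sum(),np.median(W[m][:,2]),rect(W[m][:,:2]))
hsv=cv2.cvtColor(p,cv2.COLOR_RGB2HSV);k=(d>0)&(hsv[...,1]>170)&(hsv[...,2]>60)&((hsv[...,0]<6)|(hsv[...,0]>172))&(np.hypot(W[...,0]-.455,W[...,1]+.0455)<.045)
print('collar z',k.sum(),np.median(W[k][:,2]))
print(s['tool_pos'],R.from_quat(s['eef_rot']).as_matrix()[:,1],s['force'],s['joint_positions'][5])
cv2.imwrite(sys.argv[3],p[:,:,::-1])
E
python3 w.py .125 .14 pics/w1.png
```

```text
4121 0.13077625561511666 (array([454.4, -47. ]), array([55.9, 24. ]), -39.8)
collar z 3477 0.09496296842409696
[ 0.45505578 -0.04541439  0.16108552] [ 6.40680817e-01  7.67807317e-01 -1.20726089e-04] [-0.17307239 -0.77906094  0.53355715] 0.43428336967339587
```

View pics/w1.png

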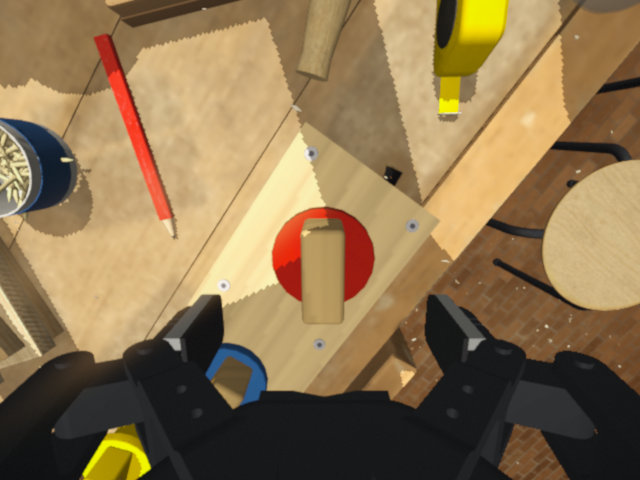

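The wrist picture shows the red dog's head at about (322,270), centred between the fingers and aligned with them. Next I descend and grip.

>>> move_arm(targets=[[0,0,0,0,-0.001,0.02,1],[0,0,0,0,0,0.02,1],[0,0,0,0,0,0.012,1],[0,0,0,0,0,0.006,1],[0,0,0,0,0,0,1],[0,0,0,0,0,0,-1],[0,0,0,0,0,0,-1],[0,0,0,0,0,0,-1],[0,0,0,0,0,0,-1],[0,0,0,0,0,0,-1],[0,0,0,0,0,0,-1],[0,0,0,0,0,0,-1],[0,0,0,0,0,0,-1]], force=40)

```text
time_s: 4.47
tool_pos: [0.4547, -0.0461, 0.1035]
eef_rot: [0.341, 0.94, 0.0, 0.0]
force: [-0.7, -0.2, 5.9]
grip_width: 0.272
grasp_force: 42.5
```

>>> move_arm(targets=[[0,0,0,0,0,0.001,-1],[0,0,5,0,0,0,-1],[0,0,5,0,0,0,-1],[0,0,5,0,0,0,-1],[0,0,5,0,0,0,-1],[0,0,0,0,0,0,-1]])

```text
time_s: 5.22
tool_pos: [0.456, -0.0459, 0.1029]
eef_rot: [0.499, 0.866, 0.001, 0.001]
force: [1.0, 2.3, 5.6]
grip_width: 0.274
grasp_force: 42.7
```

>>> move_arm(targets=[[0,0,5,0,0,0.001,-1],[0,0,5,0,0,0.001,-1],[0,0,4.7,0,0,0.001,-1],[0,0,0,0,0,0.001,-1],[0,0,0,0,0,0,-1]])

```text
time_s: 5.85
tool_pos: [0.4539, -0.046, 0.0977]
eef_rot: [0.606, 0.796, -0.0, -0.001]
force: [-0.2, -0.6, -2.0]
grip_width: 0.274
grasp_force: 41.6
```

Now it is sinking freely, so I follow it down and watch the force.

>>> move_arm(targets=[[0,0,0,0,0,0.003,-1],[0,0,0,0,0,0.003,-1],[0,0,0,0,0,0.003,-1],[0,0,0,0,0,0.003,-1],[0,0,0,0,0,0,-1]])

```text
time_s: 6.48
tool_pos: [0.4542, -0.046, 0.0859]
eef_rot: [0.606, 0.795, -0.0, -0.0]
force: [0.1, 0.2, -1.4]
grip_width: 0.274
grasp_force: 41.6
```

>>> move_arm(targets=[[0,0,0,0,0,0.003,-1],[0,0,0,0,0,0.002,-1],[0,0,0,0,0,0.002,-1],[0,0,0,0,0,0.001,-1],[0,0,0,0,0,0,-1]])

```text
time_s: 7.1
tool_pos: [0.4544, -0.0461, 0.0786]
eef_rot: [0.606, 0.795, -0.0, 0.0]
force: [-2.1, 1.1, 5.0]
grip_width: 0.273
grasp_force: 42.4
```

>>> move_arm(targets=[[0,0,0,0,0,0.001,-1],[0,0,0,0,0,0,-1],[0,0,0,0,0,0,-1]])

```text
time_s: 7.48
tool_pos: [0.4544, -0.0461, 0.0785]
eef_rot: [0.606, 0.795, 0.0, 0.0]
force: [-6.0, 1.7, 16.4]
grip_width: 0.271
grasp_force: 44.1
```

Firm seat. I relieve the press, open, and retreat straight up.

>>> move_arm(targets=[[0,0,0,0,0,-0.001,-1],[0,0,0,0,0,0,1],[0,0,0,0,0,0,1],[0,0,0,0,0,0,1],[0,0,0,0,0,0,1],[0,0,0,0,0,0,1],[0,0,0,0,0,0,1],[0,0,0,0,0,0,1],[0,0,0,0,0,-0.01,1],[0,0,0,0,0,-0.02,1],[0,0,0,0,0,-0.03,1],[0,0,0,0,0,-0.03,1],[0,0,0,0,0,-0.02,1],[0,0,0,0,0,0,1]])

```text
time_s: 9.22
tool_pos: [0.4558, -0.0464, 0.1901]
eef_rot: [0.606, 0.795, 0.001, 0.002]
force: [0.3, 0.9, -0.7]
grip_width: 0.999
grasp_force: 0.0
```

```bash
python3 w.py .09 .125 pics/w2.png
```

```text
2643 0.10583008774701871 (array([453.7, -47.2]), array([55.6, 24. ]), -74.6)
collar z 1897 0.06995393721039911
[ 0.455794   -0.04643298  0.19006751] [0.96424239 0.26499868 0.00351012] [ 0.26421086  0.9298405  -0.72456951] 1.0397253293657458
```

View pics/w2.png

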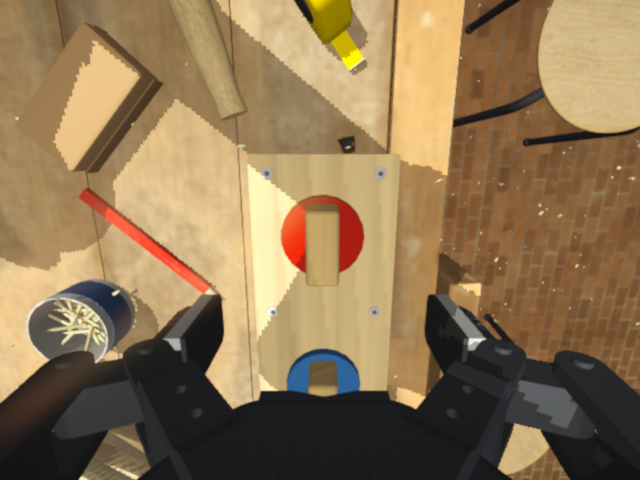

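The picture shows the red dog square at (322,240) with its collar top at 70 mm, which is flat on the board. The blue dog at (322,375) is undisturbed and the gripper is clear.

```bash
python3 -c "
from station import r
print(r.close_job())"
```

```text
the job is handed in; nothing more can be done
None
```

The red-collared dog is turned square and down in its socket with its collar flat on the board, the blue dog was left alone, the gripper has let go, and the job was handed in after about 9 s of the 38 s allowed.

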